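# Shut the snap lids along a row of sample tubes

## Robot

A 6-joint arm with a two-finger parallel gripper is mounted at the origin on a cart in front of the work surface, level with it; the furniture and walls round the work are solid. World frame = base frame: x ahead of the robot, y to its left, z up, the work surface at z = 0. Lengths are in m, angles in rad, forces in N, time in s.
With the tool pointing down it reaches from about 0.325 to 0.85 m from the base axis. Payload 4.4 kg.
Tool frame: the origin (TCP) lies on the centre line of the jaws, within the pads' length; the fingertips stand 19 mm ahead of it and the grasp point (between the pads) is the TCP; z points along the fingers, y is the line along which they close (so a half turn about z gives the same grasp; the last joint's range is limited). The gripper opens to 94 mm and grips with 3 to 60 N. Pads are 16 mm wide; open, the fingers measure 119 mm over their backs; the gripper's body (75 mm by 177 mm) begins 78 mm behind the grasp point.
Start: joints at [1.004, 0.207, 1.542, -0, 1.393, -0.15], TCP at [0.233, 0.526, 0.188] pointing down, gripper open.
Joint ranges: [-2.73, 2.73], [-0.86, 2.22], [0.23, 2.46], [-1.11, 4.25], [0.08, 2.63], [-2.82, 2.82]. Speed limits (rad/s): [2.79, 2.79, 3.14, 3.14, 3.14, 3.14].

## Interface

Orientations are given as a 3x3 rotation matrix whose columns are the frame's x, y, z axes.
In Python, from station import manip gives the robot as it stands.
- The arm moves only by the tool jog_arm, never from a script. Its arguments are lists of equal length, an entry for each row: "dr": the turn, a rotation vector about the world's x, y, z in rad, a list of three; "delta_pos": the shift along the world's x, y, z in mm, a list of three; "gripper": the opening, from -1 (shut) to 1 (fully open). A call has 1 to 10 rows; each row is the pose to reach, as a shift and turn from the pose commanded when the call began; what a row does not reach only later rows make up. A row lasts 1/12 s, in which the tool goes at most 41.7 mm and 7.16 degrees, less where a joint would pass 70% of its speed; a pose out of reach is approached as far as the arm can. A call with a gripper value outside its range is refused whole. The fingers move at their own pace and stop on an object; "force" is the grip in N (left out, the last holds). Time passes only in rows, so rows that repeat a pose let the fingers close. It gives the time, the measured TCP pose, the force, the opening and the grip force at its end, in the units of the state.
- manip.sense(): the state, without advancing time (a new reading comes with each control period).
- manip.snapshot(name): name is "side" or "top" or "wrist"; returns the picture (384x512x3 uint8, red, green, blue); there is no depth.
- manip.calibration(name): a dict with "vertical_fov" (degrees; the focal length in pixels is half the picture's height over the tangent of half this angle, whatever the lens; pixels are square), "cx", "cy" (the principal point, pixels), "position" and "orientation" of the camera in the world. Camera axes: x right, y down, z forward; pixel columns grow to the right and rows downward; lengths in m; the calibration is good to about 2 mm. A picture is of the moment at which its call begins: read the wrist's pose just before it. calibration takes no time and is no camera call; for the wrist camera it gives the pose at the moment of the call.
- manip.job_done(): hands the job in; it is judged then, once.
The state is a dict: "time": time; "joint_pos": joint angles; "joint_vel": joint speeds; "joint_efforts": joint torques, N m; "position": TCP position; "ee_rot": TCP orientation; "contact_force": force on the tool from outside, world axes, zero at the start; "ft_torque": the same for the moment, N m; "gripper_width": finger opening in m; "grip_force": force on a finger pad.
Only numpy, scipy, OpenCV 4.12 (cv2) and the standard library are available. Lean on these libraries where they do the work, as an engineer would, in place of code of your own. Each camera call takes 0.05 s, during which the arm holds its last target. There are 200 camera calls.

## Task

Starting at the left end of the row of six sample tubes in the aluminium block, run your fingertips lightly along it to the right, the way the green lids fold, until every lid is shut and sits home on its tube. Only push and press, gently: do not pick up, tip or shove the block, and leave the bottles, dish, pen, notebook and glassware around it where they are.

Things in the scene. Friction and masses are not known exactly. Their poses are not given: they have to be found in the camera images.
- tube_block: loose aluminium block, 68 (x) x 212 (y) x 45 mm high, 1.6 kg, standing free; slides if pushed sideways with more than a few newtons. Origin: centre of underside; +y along the rows to the robot's left, +x away from the robot. Near row (x = -16 mm): six white tubes seated at y = +80, +48, +16, -16, -48, -80 mm (1 to 6), rims 58 mm above the worktop. Far row: six empty bores
- lid_1 (a joint): hinge of the green snap lid of tube 1, rad: 0 = shut home on the rim, 1.57 = upright, 2.0 = its stop. The hinge is at rim height on the tube's +y side (block frame), 11.5 mm from the tube's axis, so an open lid folds over towards the block's -y. Stiff: stays at the angle where it is left (0.02 N m), no spring
- lid_2 (a joint): hinge of the green snap lid of tube 2, rad: 0 = shut home on the rim, 1.57 = upright, 2.0 = its stop. The hinge is at rim height on the tube's +y side (block frame), 11.5 mm from the tube's axis, so an open lid folds over towards the block's -y. Stiff: stays at the angle where it is left (0.02 N m), no spring
- lid_3 (a joint): hinge of the green snap lid of tube 3, rad: 0 = shut home on the rim, 1.57 = upright, 2.0 = its stop. The hinge is at rim height on the tube's +y side (block frame), 11.5 mm from the tube's axis, so an open lid folds over towards the block's -y. Stiff: stays at the angle where it is left (0.02 N m), no spring
- lid_4 (a joint): hinge of the green snap lid of tube 4, rad: 0 = shut home on the rim, 1.57 = upright, 2.0 = its stop. The hinge is at rim height on the tube's +y side (block frame), 11.5 mm from the tube's axis, so an open lid folds over towards the block's -y. Stiff: stays at the angle where it is left (0.02 N m), no spring
- lid_5 (a joint): hinge of the green snap lid of tube 5, rad: 0 = shut home on the rim, 1.57 = upright, 2.0 = its stop. The hinge is at rim height on the tube's +y side (block frame), 11.5 mm from the tube's axis, so an open lid folds over towards the block's -y. Stiff: stays at the angle where it is left (0.02 N m), no spring
- lid_6 (a joint): hinge of the green snap lid of tube 6, rad: 0 = shut home on the rim, 1.57 = upright, 2.0 = its stop. The hinge is at rim height on the tube's +y side (block frame), 11.5 mm from the tube's axis, so an open lid folds over towards the block's -y. Stiff: stays at the angle where it is left (0.02 N m), no spring
- lid_1_edge (a point): point on the outer (top) face of green lid 1 at its free edge, 22 mm from the hinge; lid 21 mm across, 3 mm thick, with a 9 x 6 mm thumb tab beyond the edge. When the lid is shut this point lies 61 mm above the worktop, 10.5 mm to the block's -y side of the tube's axis.
- lid_2_edge (a point): point on the outer (top) face of green lid 2 at its free edge, 22 mm from the hinge; lid 21 mm across, 3 mm thick, with a 9 x 6 mm thumb tab beyond the edge. When the lid is shut this point lies 61 mm above the worktop, 10.5 mm to the block's -y side of the tube's axis.
- lid_3_edge (a point): point on the outer (top) face of green lid 3 at its free edge, 22 mm from the hinge; lid 21 mm across, 3 mm thick, with a 9 x 6 mm thumb tab beyond the edge. When the lid is shut this point lies 61 mm above the worktop, 10.5 mm to the block's -y side of the tube's axis.
- lid_4_edge (a point): point on the outer (top) face of green lid 4 at its free edge, 22 mm from the hinge; lid 21 mm across, 3 mm thick, with a 9 x 6 mm thumb tab beyond the edge. When the lid is shut this point lies 61 mm above the worktop, 10.5 mm to the block's -y side of the tube's axis.
- lid_5_edge (a point): point on the outer (top) face of green lid 5 at its free edge, 22 mm from the hinge; lid 21 mm across, 3 mm thick, with a 9 x 6 mm thumb tab beyond the edge. When the lid is shut this point lies 61 mm above the worktop, 10.5 mm to the block's -y side of the tube's axis.
- lid_6_edge (a point): point on the outer (top) face of green lid 6 at its free edge, 22 mm from the hinge; lid 21 mm across, 3 mm thick, with a 9 x 6 mm thumb tab beyond the edge. When the lid is shut this point lies 61 mm above the worktop, 10.5 mm to the block's -y side of the tube's axis.
- dropper_0: amber dropper bottle, 37 mm across, 108 mm high, behind the block; origin at the centre of its underside. To be left alone.
- dropper_1: amber dropper bottle, 37 mm across, 108 mm high, behind the block; origin at the centre of its underside. To be left alone.
- petri_dish: petri dish, 74 mm across, 14 mm high, in front of the work; origin at the centre of its underside. To be left alone.
- marker_pen: red and white marker pen lying in front of the work, 135 mm long, 16 mm thick; origin at the centre of its underside. To be left alone.
- beaker_100: small glass beaker, 50 mm across, 66 mm high, at the back; origin at the centre of its underside. To be left alone.
- flask_c: conical flask, 89 mm across, 143 mm high, behind the iron burette stand; origin at the centre of its underside. To be left alone.
- lab_notebook: dark blue notebook, 210 x 152 x 14 mm, on the right; origin at the centre of its underside. To be left alone.
- titration_stand: tall fixed iron burette stand, 0.87 m high, right of the work: black base 138 x 210 x 22 mm, rod and two burettes with clamps at 0.47 to 0.57 m height, all within 110 mm of its origin (centre of the base, on the worktop). An arm that starts on its right must draw in and swing past between the stand and the robot's own column. Never touch it

How it is judged:
By the outcome, as a careful person would: the job done as asked, in the order asked, and still so for the second after the job is handed in, with the robot touching nothing.
It also fails if it takes over 58 s, if anything falls off the work surface, if the arm or the gripper's body presses on something with over 40 N, if the wrist force passes 120 N, or if a joint passes its speed limit or range.

## Working session

There is one attempt and no reset: what is moved stays moved. The work goes in short steps, Python scripts to look and compute and a tool call to move; the robot and the scene stay as the last step left them, time stands still between calls to the robot, and variables do not carry over. Pictures are saved under pics/ and viewed, at most 11 in all, crops included, and the job is handed in when it is done.

Besides the shell and the picture viewer there is one more tool, called after "Call:" as name(argument=value, ...) on one line, values as JSON. jog_arm: Moves the arm, as the interface text tells. Its arguments: {"type":"object","properties":{"dr":{"type":"array","items":{"type":"array","items":{"type":"number"}}},"delta_pos":{"type":"array","items":{"type":"array","items":{"type":"number"}}},"gripper":{"type":"array","items":{"type":"number"}},"force":{"type":"number"}},"required":["dr","delta_pos","gripper"]}

```bash
mkdir -p pics
python3 - <<'E'
from station import manip
import cv2
for n in("side","top"):
    cv2.imwrite(f"pics/{n}0.png",cv2.cvtColor(manip.snapshot(n),cv2.COLOR_RGB2BGR)); print(n,manip.calibration(n))
print(manip.sense())
E
```

```text
side {'vertical_fov': 43.19774809599086, 'cx': 252.49816334916653, 'cy': 182.46249329475427, 'position': array([0.47602896, 1.04189509, 0.98851826]), 'orientation': array([[-0.99873467, -0.02729667,  0.04223683],
       [-0.04995529,  0.635197  , -0.77073292],
       [-0.00579027, -0.77186765, -0.63575688]])}
top {'vertical_fov': 52.665486674740734, 'cx': 256.79864655599215, 'cy': 189.79763296484614, 'position': array([ 0.32001336, -0.05189866,  1.31180643]), 'orientation': array([[-0.01468312, -0.98635806,  0.16395787],
       [-0.99981961,  0.01250755, -0.01429355],
       [ 0.01204785, -0.16413817, -0.98636378]])}
{'time': 0.1, 'joint_pos': array([ 1.00347091e+00,  2.07330328e-01,  1.54279630e+00, -8.08653298e-06,
        1.39352038e+00, -1.50528930e-01]), 'joint_vel': array([ 0.0009818 , -0.00252082, -0.00258814, -0.00037172,  0.0002481 ,
        0.00145765]), 'joint_efforts': array([-5.54788840e-04, -3.71860385e+01, -2.82295132e+01,  6.99308049e-02,
        3.11021309e-02, -8.52352377e-05]), 'position': array([0.23238992, 0.52510699, 0.18671652]), 'ee_rot': array([[-9.14390934e-01,  4.04830848e-01, -1.09725205e-03],
       [ 4.04832224e-01,  9.14389334e-01, -1.73679801e-03],
       [ 3.00206158e-04, -2.03231534e-03, -9.99997890e-01]]), 'contact_force': array([1.13775852, 0.05972325, 0.09138527]), 'ft_torque': array([-0.01055612, -0.00738107,  0.00112989]), 'grip_force': 0.0, 'gripper_width': 0.09381204229594363}
```

View pics/top0.png

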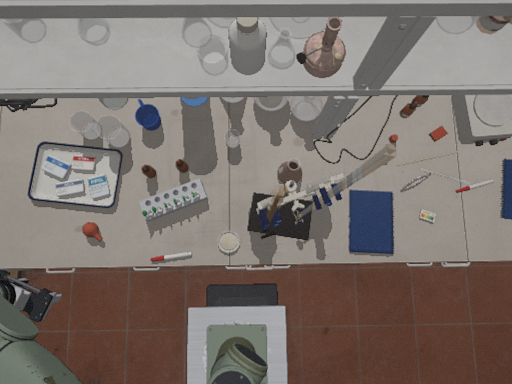

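View pics/side0.png

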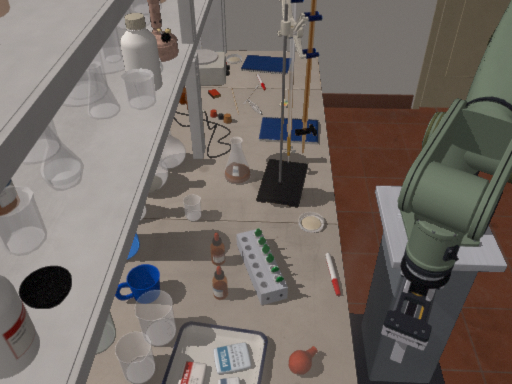

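The top view shows the block near (173,201), tilted, with its green lids on the near side. In the side view it sits near (262,267). I'll enlarge both.

Run:
```python
import cv2,numpy as np
a=cv2.imread("pics/top0.png")[170:230,130:215]; b=cv2.imread("pics/side0.png")[220:310,225:300]
a=cv2.resize(a,None,fx=8,fy=8,interpolation=cv2.INTER_CUBIC)
b=cv2.resize(b,None,fx=6.6,fy=6.6,interpolation=cv2.INTER_CUBIC)
cv2.imwrite("pics/c1.png",a);cv2.imwrite("pics/c2.png",b)
```

```text
(no output)
```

View pics/c1.png

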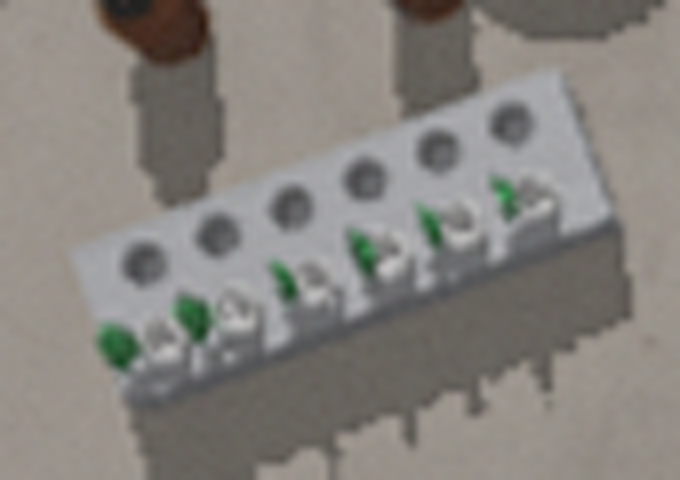

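View pics/c2.png

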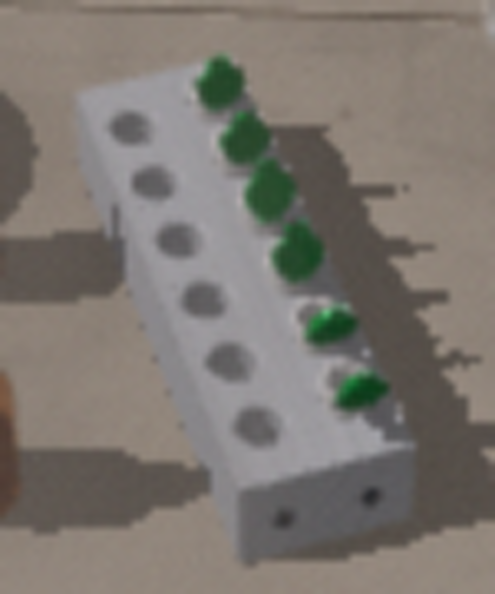

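Crop c1 (top): bores run from (146,264) to (513,123), with the lids leaning left and lids 1 and 2 opened furthest. Crop c2 (side): bores run from (257,427), which is the left end, to (131,128). I'll fit the block pose to these.

```bash
cat > h.py <<'E'
import numpy as np
from station import manip
def ray(n,px,z):
    c=manip.calibration(n); f=192/np.tan(np.radians(c["vertical_fov"]/2))
    d=np.c_[(px[:,0]-c["cx"])/f,(px[:,1]-c["cy"])/f,np.ones(len(px))]@np.array(c["orientation"]).T
    p=c["position"]; return p+d*((z-p[2])/d[:,2])[:,None]
E
python3 - <<'E'
from h import *
T=np.array([(146,264),(219,235),(293,207),(367,179),(439,150),(513,123)])/8+[129.56,169.56]
S=np.array([(257,427),(231,361),(205,299),(179,240),(153,182),(131,128)])/6.6+[224.58,219.58]
for n,P in(("top",T),("side",S)):
    w=ray(n,P,.045); y=np.array([80,48,16,-16,-48,-80])/1e3
    s=np.polyfit(y,w[:,:2],1); ax=s[0]; th=np.arctan2(-ax[0],ax[1])
    print(n,w[:,:2].round(4).tolist(),"len",np.linalg.norm(ax),"yaw",th)
    R=np.array([[np.cos(th),-np.sin(th)],[np.sin(th),np.cos(th)]])
    for fx in(16,):
        o=s[1]-R@[fx/1e3,0]; print("origin",o)
    for i in y: print((o+R@[-.016,i]).round(4), (o+R@[-.016,i+.0115]).round(4))
E
```

```text
top [[0.4927, 0.288], [0.5043, 0.2585], [0.5156, 0.2284], [0.5268, 0.1983], [0.5386, 0.1689], [0.5496, 0.1385]] len 1.000082641706452 yaw 0.36386849343349187
origin [0.50630289 0.20773434]
[0.4629 0.2768] [0.4588 0.2875]
[0.4743 0.2469] [0.4702 0.2576]
[0.4857 0.217 ] [0.4816 0.2277]
[0.497  0.1871] [0.493  0.1978]
[0.5084 0.1572] [0.5043 0.1679]
[0.5198 0.1273] [0.5157 0.138 ]
side [[0.4924, 0.2869], [0.5032, 0.2562], [0.5143, 0.2262], [0.5258, 0.1965], [0.5378, 0.1663], [0.5484, 0.137]] len 1.0007195610336939 yaw 0.3608711366801056
origin [0.5053461  0.20585301]
[0.4621 0.2751] [0.4581 0.2858]
[0.4734 0.2451] [0.4694 0.2559]
[0.4847 0.2152] [0.4807 0.2259]
[0.496  0.1852] [0.492 0.196]
[0.5073 0.1553] [0.5033 0.1661]
[0.5186 0.1254] [0.5146 0.1361]
```

Both cameras agree: origin (0.506, 0.207), yaw 0.362. I'll go to the left of tube 1 with the gripper closed and tool x along the row.

Call:
jog_arm(dr=[[0, 0, -0.11], [0, 0, -0.22], [0, 0, -0.33], [0, 0, -0.44], [0, 0, -0.55], [0, 0, -0.66], [0, 0, -0.77], [0, 0, -0.793], [0, 0, -0.793], [0, 0, -0.793]], delta_pos=[[25, -25, 0], [52, -51, 0], [80, -78, 0], [107, -104, 0], [134, -130, 0], [160, -156, 0], [187, -182, 0], [208, -202, 0], [213, -207, 0], [213, -207, 0]], gripper=[-1, -1, -1, -1, -1, -1, -1, -1, -1, -1], force=10)

```text
time: 0.93
position: [0.4468, 0.3172, 0.1872]
ee_rot: [[-0.35, 0.937, -0.001], [0.937, 0.35, -0.0], [-0.0, -0.001, -1.0]]
contact_force: [0.3, 0.2, 0.3]
gripper_width: 0.0312
grip_force: 0.0
```

Run:
```python
from h import *
import cv2
s=manip.sense();print(s["position"],s["ee_rot"],s["contact_force"],s["gripper_width"],s["time"])
for n in("wrist",):
    cv2.imwrite(f"pics/{n}1.png",cv2.cvtColor(manip.snapshot(n),cv2.COLOR_RGB2BGR))
```

```text
[0.44676127 0.31721058 0.18720354] [[-3.50245377e-01  9.36657486e-01 -9.64066511e-04]
 [ 9.36657981e-01  3.50245133e-01 -4.16973174e-04]
 [-5.29014417e-05 -1.04904352e-03 -9.99999448e-01]] [0.3361176  0.1606049  0.25353819] 0.03121766556285314 0.9333
```

View pics/wrist1.png

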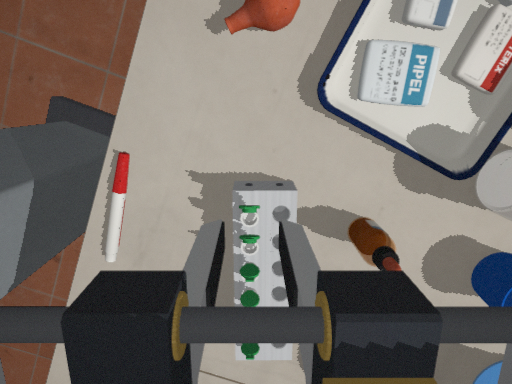

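The wrist view shows the row under the finger centre line (column ~250), with lid 1 at (250,210) just ahead of the fingers. I'll descend to a tip height of ~70 mm.

Call:
jog_arm(dr=[[0, 0, 0], [0, 0, 0], [0, 0, 0], [0, 0, 0], [0, 0, 0], [0, 0, 0], [0, 0, 0]], delta_pos=[[0, 0, -30], [0, 0, -60], [0, 0, -85], [0, 0, -98], [0, 0, -98], [0, 0, -98], [0, 0, -98]], gripper=[-1, -1, -1, -1, -1, -1, -1])

```text
time: 1.57
position: [0.4459, 0.3202, 0.0909]
ee_rot: [[-0.355, 0.935, 0.002], [0.935, 0.355, 0.001], [0.0, 0.002, -1.0]]
contact_force: [-0.7, -0.7, 0.3]
gripper_width: 0.0005
grip_force: 0.0
```

Call:
jog_arm(dr=[[0, 0, 0], [0, 0, 0], [0, 0, 0], [0, 0, 0], [0, 0, 0], [0, 0, 0], [0, 0, 0], [0, 0, 0], [0, 0, 0], [0, 0, 0]], delta_pos=[[1.8, -4.7, 0], [3.5, -9.4, 0], [5.3, -14, 0], [7.1, -18.7, 0], [8.9, -23.4, 0], [10.6, -28, 0], [12.4, -32.7, 0], [14.2, -37.4, 0], [16, -42, 0], [16, -42, 0]], gripper=[-1, -1, -1, -1, -1, -1, -1, -1, -1, -1])

```text
time: 2.4
position: [0.4622, 0.2758, 0.0897]
ee_rot: [[-0.352, 0.936, -0.0], [0.936, 0.352, -0.0], [-0.0, -0.0, -1.0]]
contact_force: [0.5, -0.4, 0.2]
gripper_width: 0.0005
grip_force: 0.0
```

Run:
```python
from h import *
import cv2
s=manip.sense();print(s["position"],s["contact_force"])
b=cv2.cvtColor(manip.snapshot("side"),cv2.COLOR_RGB2BGR)[220:310,225:300]
cv2.imwrite("pics/s2.png",cv2.resize(b,None,fx=6,fy=6,interpolation=cv2.INTER_CUBIC))
```

```text
[0.46216962 0.2758339  0.08968252] [ 0.5385027  -0.37320567  0.18459875]
```

View pics/s2.png

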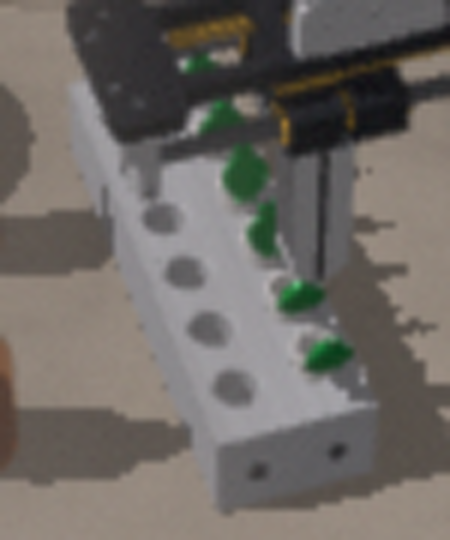

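```bash
python3 - <<'E'
from h import *
def proj(n,p):
    c=manip.calibration(n); f=192/np.tan(np.radians(c["vertical_fov"]/2))
    q=(np.array(p)-c["position"])@np.array(c["orientation"]); return (f*q[:,0]/q[:,2]+c["cx"],f*q[:,1]/q[:,2]+c["cy"])
O=np.array([.506,.207]);th=.3624;R=np.array([[np.cos(th),-np.sin(th)],[np.sin(th),np.cos(th)]])
P=[[*manip.sense()["position"][:2],.071]]
for dy in(80,48): P+= [[*(O+R@[-.016,dy/1e3]),.058],[*(O+R@[-.016,dy/1e3+.0115]),.058],[*(O+R@[-.016,dy/1e3+.0115]),.086],[*(O+R@[-.016,dy/1e3]),.045]]
u,v=proj("side",P); print(np.c_[(u-225)*6,(v-220)*6].round())
E
grep -n . pics/../h.py | head -2
```

```text
[[308. 326.]
 [305. 347.]
 [315. 368.]
 [317. 323.]
 [305. 367.]
 [279. 289.]
 [288. 309.]
 [290. 264.]
 [278. 309.]]
1:import numpy as np
2:from station import manip
```

The side crop shows the fingertip at about (325,272). If the tip were at z=71 mm it should appear at about (308,326). Lids 1 and 2 are untouched. I'll check with the other cameras.

Run:
```python
from h import *
import cv2
s=manip.sense();print(s["position"],s["gripper_width"])
t=cv2.cvtColor(manip.snapshot("top"),cv2.COLOR_RGB2BGR)[160:240,120:220]
w=cv2.cvtColor(manip.snapshot("wrist"),cv2.COLOR_RGB2BGR)[60:384,130:390]
b=cv2.cvtColor(manip.snapshot("side"),cv2.COLOR_RGB2BGR)[130:310,200:325]
t=cv2.resize(t,(400,320),interpolation=cv2.INTER_CUBIC);b=cv2.resize(b,(400,576),interpolation=cv2.INTER_CUBIC)
im=np.zeros((600,800,3),np.uint8); im[:320,:400]=t; w=cv2.resize(w,(220,274)); im[322:596,:220]=w; im[:576,400:]=b
cv2.imwrite("pics/m3.png",im)
print(manip.calibration("wrist"))
```

```text
[0.46197738 0.27627574 0.08969246] 0.00027138653454343586
{'vertical_fov': 59.31651100567333, 'cx': 251.27281709622696, 'cy': 188.64517973903457, 'position': array([0.43568144, 0.34744193, 0.28482914]), 'orientation': array([[ 9.35213559e-01,  3.42052676e-01,  9.15181174e-02],
       [ 3.54083189e-01, -9.02824916e-01, -2.43992349e-01],
       [-8.33399301e-04,  2.60589980e-01, -9.65449205e-01]])}
```

View pics/m3.png

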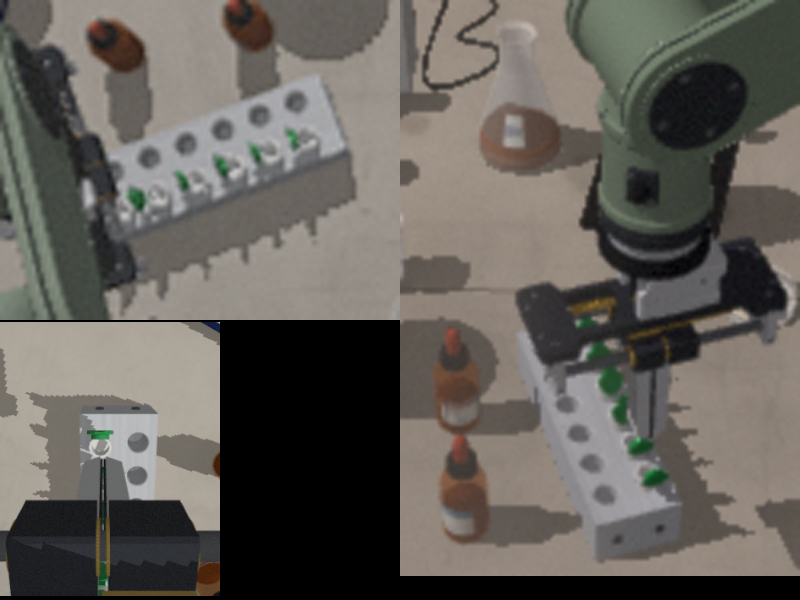

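The wrist view shows lid 1 (100,435) still upright between the camera and the fingertip at about (101,462). The side view agrees. I'll triangulate the tip.

Run:
```python
from h import *
def proj(n,p):
    c=manip.calibration(n); f=192/np.tan(np.radians(c["vertical_fov"]/2))
    q=(np.array(p)-c["position"])@np.array(c["orientation"]); return np.c_[f*q[:,0]/q[:,2]+c["cx"],f*q[:,1]/q[:,2]+c["cy"]]
p=manip.sense()["position"];R=manip.sense()["ee_rot"]
P=[p+R@[0,0,.019],p,p+R@[0,0,.078],p+R@[0,0,-.078],p+R@[0,.0,-.01]]
w=proj("wrist",P);s=proj("side",P)
print("wrist full",w.round(0).tolist(),"\nside",s.round(1).tolist())
print("T1 rim, lid1 top", proj("wrist",[[.4625,.276,.058],[.4585,.2867,.058],[.4585,.2867,.086],[.4738,.246,.058]]).round())
# tip candidates: side pixel ray at heights
for z in(.06,.071,.08,.09,.1,.11): print(z,ray("side",np.array([[278.7,266.6]]),z)[0].round(3),ray("wrist",np.array([[249,224]]),z)[0].round(3))
```

```text
wrist full [[251.0, 214.0], [250.0, 224.0], [251.0, 190.0], [250.0, 296.0], [250.0, 230.0]] 
side [[276.4, 274.7], [276.6, 269.5], [275.8, 290.1], [277.5, 247.1], [276.7, 266.7]]
T1 rim, lid1 top [[251. 209.]
 [251. 194.]
 [251. 206.]
 [251. 251.]]
0.06 [0.456 0.242 0.06 ] [0.465 0.266 0.06 ]
0.071 [0.456 0.252 0.071] [0.463 0.27  0.071]
0.08 [0.457 0.259 0.08 ] [0.462 0.273 0.08 ]
0.09 [0.457 0.268 0.09 ] [0.461 0.277 0.09 ]
0.1 [0.457 0.277 0.1  ] [0.46 0.28 0.1 ]
0.11 [0.457 0.285 0.11 ] [0.458 0.284 0.11 ]
```

The tip seems to be well above 19 mm below the TCP. I'll back off to the left and probe the bare worktop lightly to find its real length.

Call:
jog_arm(dr=[[0, 0, 0], [0, 0, 0], [0, 0, 0], [0, 0, 0], [0, 0, 0], [0, 0, 0], [0, 0, 0], [0, 0, 0], [0, 0, 0]], delta_pos=[[-7, 18.5, 0], [-14, 37, 0], [-23.4, 61.7, 0], [-23.4, 61.7, -20], [-23.4, 61.7, -40], [-23.4, 61.7, -55], [-23.4, 61.7, -60], [-23.4, 61.7, -60], [-23.4, 61.7, -60]], gripper=[-1, -1, -1, -1, -1, -1, -1, -1, -1])

```text
time: 3.35
position: [0.4385, 0.3387, 0.03]
ee_rot: [[-0.353, 0.935, 0.0], [0.935, 0.353, 0.0], [0.0, 0.0, -1.0]]
contact_force: [0.3, -0.8, -0.3]
gripper_width: 0.0005
grip_force: 0.0
```

Call:
jog_arm(dr=[[0, 0, 0], [0, 0, 0], [0, 0, 0], [0, 0, 0]], delta_pos=[[0, 0, -2], [0, 0, -4], [0, 0, -6], [0, 0, -6]], gripper=[-1, -1, -1, -1])

```text
time: 3.68
position: [0.4385, 0.3385, 0.0239]
ee_rot: [[-0.353, 0.936, 0.0], [0.936, 0.353, 0.0], [0.0, 0.0, -1.0]]
contact_force: [-0.4, 0.3, -0.5]
gripper_width: 0.0004
grip_force: 0.0
```

Run:
```python
from h import *
import cv2
s=manip.sense();print(s["position"],s["contact_force"])
b=cv2.cvtColor(manip.snapshot("side"),cv2.COLOR_RGB2BGR)[220:320,225:325]
w=cv2.cvtColor(manip.snapshot("wrist"),cv2.COLOR_RGB2BGR)[150:300,185:320]
im=np.zeros((400,780,3),np.uint8); im[:,:400]=cv2.resize(b,(400,400),interpolation=cv2.INTER_CUBIC); im[:,410:770]=cv2.resize(w,(360,400),interpolation=cv2.INTER_CUBIC)
cv2.imwrite("pics/m4.png",im)
```

```text
[0.43854815 0.3384724  0.02392902] [-0.4310691   0.27229051 -0.53924386]
```

View pics/m4.png

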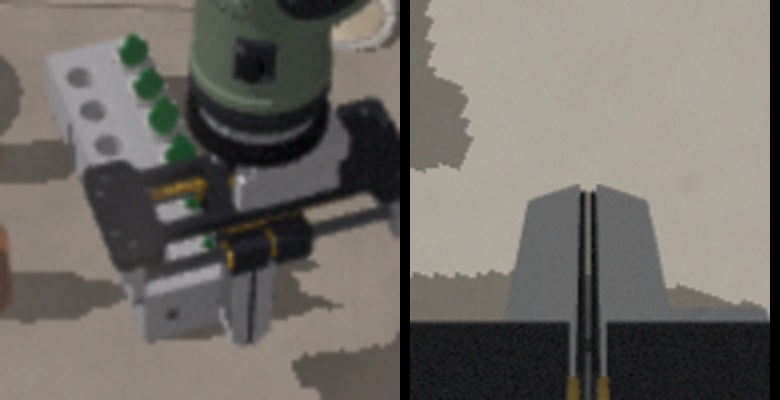

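The finger seems near the worktop (side crop tip ~(250,343)). I'll probe lower in small steps.

Call:
jog_arm(dr=[[0, 0, 0], [0, 0, 0], [0, 0, 0], [0, 0, 0], [0, 0, 0]], delta_pos=[[0, 0, -1.5], [0, 0, -3], [0, 0, -4.5], [0, 0, -5.5], [0, 0, -5.5]], gripper=[-1, -1, -1, -1, -1])

```text
time: 4.2
position: [0.4381, 0.3383, 0.0178]
ee_rot: [[-0.353, 0.936, -0.001], [0.936, 0.353, -0.0], [-0.0, -0.001, -1.0]]
contact_force: [0.2, -0.4, -0.0]
gripper_width: 0.0005
grip_force: 0.0
```

Run:
```python
from h import *
def proj(n,p):
    c=manip.calibration(n); f=192/np.tan(np.radians(c["vertical_fov"]/2))
    q=(np.array(p)-c["position"])@np.array(c["orientation"]); return np.c_[f*q[:,0]/q[:,2]+c["cx"],f*q[:,1]/q[:,2]+c["cy"]]
s=manip.sense();print(s["position"],s["contact_force"])
print(proj("side",[[.4385,.3385,z] for z in(.005,.015,.024,.034)]))
```

```text
[0.43807834 0.33827387 0.01781549] [ 0.16211141 -0.39568249 -0.00368988]
[[285.07583604 312.82204107]
 [285.23024688 310.30837078]
 [285.37067161 308.02238182]
 [285.52834171 305.45565377]]
```

Call:
jog_arm(dr=[[0, 0, 0], [0, 0, 0], [0, 0, 0], [0, 0, 0], [0, 0, 0], [0, 0, 0]], delta_pos=[[0, 0, -1.5], [0, 0, -3], [0, 0, -4.5], [0, 0, -6], [0, 0, -7.5], [0, 0, -7.5]], gripper=[-1, -1, -1, -1, -1, -1])

```text
time: 4.7
position: [0.4381, 0.3383, 0.0103]
ee_rot: [[-0.353, 0.936, -0.001], [0.936, 0.353, -0.0], [-0.0, -0.001, -1.0]]
contact_force: [0.1, 0.1, 0.3]
gripper_width: 0.0008
grip_force: 0.0
```

Call:
jog_arm(dr=[[0, 0, 0], [0, 0, 0], [0, 0, 0], [0, 0, 0], [0, 0, 0], [0, 0, 0]], delta_pos=[[0, 0, -1.5], [0, 0, -3], [0, 0, -4.5], [0, 0, -6], [0, 0, -7.5], [0, 0, -7.5]], gripper=[-1, -1, -1, -1, -1, -1])

```text
time: 5.2
position: [0.4381, 0.3383, 0.0029]
ee_rot: [[-0.353, 0.936, -0.001], [0.936, 0.353, -0.0], [-0.0, -0.001, -1.0]]
contact_force: [0.4, 0.1, 0.4]
gripper_width: 0.0006
grip_force: 0.0
```

Call:
jog_arm(dr=[[0, 0, 0], [0, 0, 0], [0, 0, 0], [0, 0, 0], [0, 0, 0], [0, 0, 0]], delta_pos=[[0, 0, -1], [0, 0, -2], [0, 0, -3], [0, 0, -4], [0, 0, -5], [0, 0, -5]], gripper=[-1, -1, -1, -1, -1, -1])

```text
time: 5.7
position: [0.4382, 0.3383, -0.002]
ee_rot: [[-0.353, 0.936, -0.0], [0.936, 0.353, -0.0], [-0.0, -0.001, -1.0]]
contact_force: [0.8, -0.7, -0.4]
gripper_width: 0.0002
grip_force: 0.0
```

Call:
jog_arm(dr=[[0, 0, 0], [0, 0, 0], [0, 0, 0], [0, 0, 0], [0, 0, 0], [0, 0, 0]], delta_pos=[[0, 0, -1], [0, 0, -2], [0, 0, -3], [0, 0, -4], [0, 0, -5], [0, 0, -5]], gripper=[-1, -1, -1, -1, -1, -1])

```text
time: 6.2
position: [0.4382, 0.3384, -0.007]
ee_rot: [[-0.353, 0.936, -0.0], [0.936, 0.353, -0.0], [-0.0, -0.001, -1.0]]
contact_force: [0.5, 0.0, 0.5]
gripper_width: 0.001
grip_force: 0.0
```

Run:
```python
from h import *
import cv2
s=manip.sense();print(s["position"],s["contact_force"])
b=cv2.cvtColor(manip.snapshot("side"),cv2.COLOR_RGB2BGR)[240:340,235:335]
w=cv2.cvtColor(manip.snapshot("wrist"),cv2.COLOR_RGB2BGR)[150:300,185:320]
im=np.zeros((600,800,3),np.uint8); im[:430,:430]=cv2.resize(b,(430,430),interpolation=cv2.INTER_CUBIC); im[:400,435:795]=cv2.resize(w,(360,400),interpolation=cv2.INTER_CUBIC)
cv2.imwrite("pics/m5.png",im)
```

```text
[ 0.4381806   0.33835865 -0.00703892] [0.47293061 0.01574987 0.52239328]
```

View pics/m5.png

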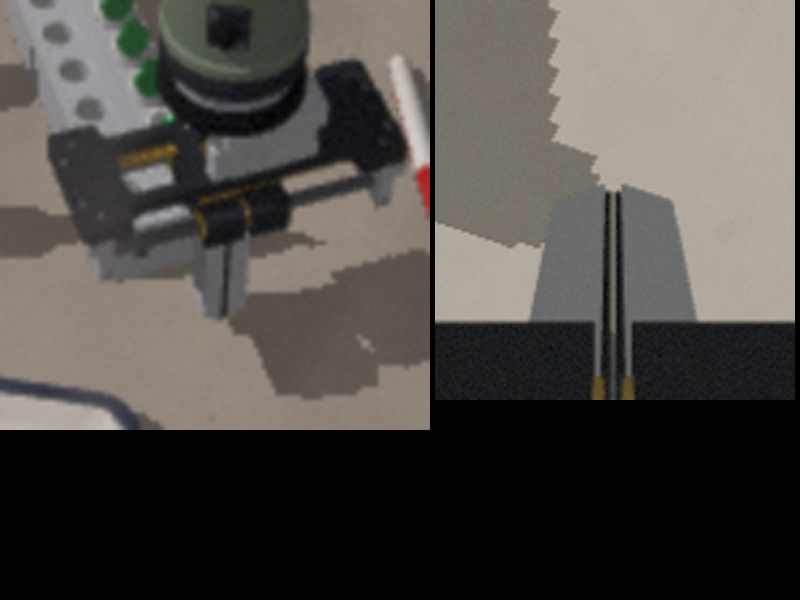

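The tip is now close to its shadow at (222,317), so it is nearly on the worktop.

Call:
jog_arm(dr=[[0, 0, 0], [0, 0, 0], [0, 0, 0], [0, 0, 0], [0, 0, 0]], delta_pos=[[0, 0, -1], [0, 0, -2], [0, 0, -3], [0, 0, -4], [0, 0, -4]], gripper=[-1, -1, -1, -1, -1])

```text
time: 6.72
position: [0.4382, 0.3383, -0.011]
ee_rot: [[-0.353, 0.936, -0.0], [0.936, 0.353, -0.0], [-0.0, -0.001, -1.0]]
contact_force: [0.5, -0.5, -0.1]
gripper_width: 0.0005
grip_force: 0.0
```

Call:
jog_arm(dr=[[0, 0, 0], [0, 0, 0], [0, 0, 0], [0, 0, 0], [0, 0, 0]], delta_pos=[[0, 0, -1], [0, 0, -2], [0, 0, -3], [0, 0, -4], [0, 0, -4]], gripper=[-1, -1, -1, -1, -1])

```text
time: 7.13
position: [0.4382, 0.3384, -0.015]
ee_rot: [[-0.353, 0.936, -0.0], [0.936, 0.353, -0.0], [-0.0, -0.0, -1.0]]
contact_force: [0.1, 0.8, -0.2]
gripper_width: 0.0005
grip_force: 0.0
```

Call:
jog_arm(dr=[[0, 0, 0], [0, 0, 0], [0, 0, 0], [0, 0, 0]], delta_pos=[[0, 0, -1], [0, 0, -2], [0, 0, -3], [0, 0, -3]], gripper=[-1, -1, -1, -1])

```text
time: 7.47
position: [0.4384, 0.3385, -0.0174]
ee_rot: [[-0.353, 0.936, -0.0], [0.936, 0.353, -0.0], [-0.0, -0.0, -1.0]]
contact_force: [-1.3, -0.9, 3.6]
gripper_width: 0.0005
grip_force: 1.7
```

Contact at a TCP reading of −17 mm, so the real tip height is the reading plus 17 mm. I'll raise to a tip height of 70 mm, approach, and sweep lid 1.

Call:
jog_arm(dr=[[0, 0, 0], [0, 0, 0], [0, 0, 0], [0, 0, 0], [0, 0, 0], [0, 0, 0], [0, 0, 0]], delta_pos=[[0, 0, 25], [0, 0, 50], [0, 0, 71], [3, -8, 71], [6, -16, 71], [9.6, -25.2, 71], [9.6, -25.2, 71]], gripper=[-1, -1, -1, -1, -1, -1, -1])

```text
time: 8.05
position: [0.4473, 0.3106, 0.0515]
ee_rot: [[-0.351, 0.936, -0.003], [0.936, 0.351, -0.002], [-0.001, -0.003, -1.0]]
contact_force: [-0.2, -0.6, 0.1]
gripper_width: 0.0005
grip_force: 0.0
```

Call:
jog_arm(dr=[[0, 0, 0], [0, 0, 0], [0, 0, 0], [0, 0, 0], [0, 0, 0], [0, 0, 0], [0, 0, 0], [0, 0, 0], [0, 0, 0], [0, 0, 0]], delta_pos=[[1.4, -3.7, 0], [2.8, -7.5, 0], [4.3, -11.2, 0], [5.7, -15, 0], [7.1, -18.7, 0], [8.5, -22.4, 0], [9.9, -26.2, 0], [11.4, -29.9, 0], [12.8, -33.7, 0], [12.8, -33.7, 0]], gripper=[-1, -1, -1, -1, -1, -1, -1, -1, -1, -1])

```text
time: 8.88
position: [0.4615, 0.2786, 0.0534]
ee_rot: [[-0.353, 0.936, 0.001], [0.936, 0.353, -0.001], [-0.001, 0.0, -1.0]]
contact_force: [1.0, -0.5, 0.7]
gripper_width: 0.0002
grip_force: 0.3
```

Call:
jog_arm(dr=[[0, 0, 0], [0, 0, 0], [0, 0, 0], [0, 0, 0], [0, 0, 0], [0, 0, 0], [0, 0, 0]], delta_pos=[[1, -2.5, -1], [2, -5, -3], [2.5, -6.5, -5], [2.5, -6.5, -7], [2.5, -6.5, -8.5], [2.5, -6.5, -9.5], [2.5, -6.5, -9.5]], gripper=[-1, -1, -1, -1, -1, -1, -1])

```text
time: 9.47
position: [0.4634, 0.2729, 0.0436]
ee_rot: [[-0.353, 0.935, 0.0], [0.935, 0.353, -0.0], [-0.0, -0.0, -1.0]]
contact_force: [0.6, -0.2, 1.1]
gripper_width: 0.0001
grip_force: 0.7
```

Call:
jog_arm(dr=[[0, 0, 0], [0, 0, 0], [0, 0, 0], [0, 0, 0]], delta_pos=[[0, 0, -0.7], [0, 0, -1.4], [0, 0, -2], [0, 0, -2]], gripper=[-1, -1, -1, -1])

```text
time: 9.8
position: [0.4635, 0.2729, 0.0434]
ee_rot: [[-0.354, 0.935, 0.0], [0.935, 0.354, -0.001], [-0.001, -0.0, -1.0]]
contact_force: [-3.5, -2.0, 10.4]
gripper_width: 0.0007
grip_force: 5.8
```

Run:
```python
from h import *
import cv2
s=manip.sense();print(s["position"],s["contact_force"])
w=cv2.cvtColor(manip.snapshot("wrist"),cv2.COLOR_RGB2BGR)[140:290,185:320]
b=cv2.cvtColor(manip.snapshot("side"),cv2.COLOR_RGB2BGR)[220:310,225:300]
im=np.zeros((480,800,3),np.uint8); im[:,:400]=cv2.resize(b,(400,480),interpolation=cv2.INTER_CUBIC); im[:400,410:770]=cv2.resize(w,(360,400),interpolation=cv2.INTER_CUBIC)
cv2.imwrite("pics/m6.png",im)
```

```text
[0.46349607 0.27294796 0.04342915] [-3.52823285 -1.99607667 10.40809007]
```

View pics/m6.png

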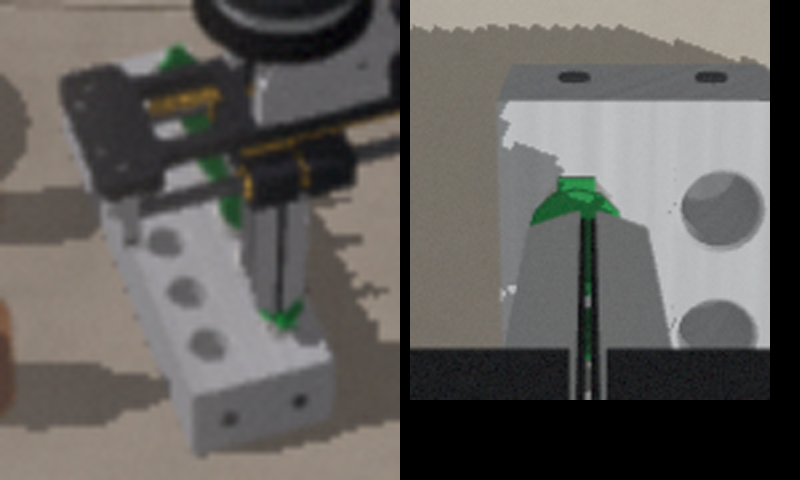

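Lid 1 (wrist crop ~(575,195)) is shut flat under the fingers, with a hard stop at a reading of 43.4 mm. On to lid 2, pressing a little less.

Call:
jog_arm(dr=[[0, 0, 0], [0, 0, 0], [0, 0, 0], [0, 0, 0], [0, 0, 0], [0, 0, 0], [0, 0, 0], [0, 0, 0], [0, 0, 0], [0, 0, 0]], delta_pos=[[0, 0, 6], [0, 0, 11.5], [1.4, -3.7, 11.5], [2.8, -7.5, 11.5], [4.3, -11.2, 11.5], [5.7, -15, 11.5], [7.1, -18.7, 11.5], [8.5, -22.4, 11.5], [9, -23.8, 11.5], [9, -23.8, 11.5]], gripper=[-1, -1, -1, -1, -1, -1, -1, -1, -1, -1])

```text
time: 10.73
position: [0.4724, 0.2483, 0.053]
ee_rot: [[-0.353, 0.936, -0.0], [0.936, 0.353, -0.001], [-0.001, -0.001, -1.0]]
contact_force: [0.5, -0.7, -0.6]
gripper_width: 0.0004
grip_force: 0.1
```

Call:
jog_arm(dr=[[0, 0, 0], [0, 0, 0], [0, 0, 0], [0, 0, 0], [0, 0, 0], [0, 0, 0], [0, 0, 0], [0, 0, 0], [0, 0, 0]], delta_pos=[[0.9, -2.5, -1], [1.8, -5, -3], [2.3, -6.1, -5], [2.3, -6.1, -7], [2.3, -6.1, -8.5], [2.3, -6.1, -9.5], [2.3, -6.1, -10.2], [2.3, -6.1, -10.9], [2.3, -6.1, -10.9]], gripper=[-1, -1, -1, -1, -1, -1, -1, -1, -1])

```text
time: 11.48
position: [0.4748, 0.2429, 0.0435]
ee_rot: [[-0.354, 0.935, 0.0], [0.935, 0.354, -0.001], [-0.001, -0.0, -1.0]]
contact_force: [-1.8, -2.6, 8.4]
gripper_width: 0.0005
grip_force: 4.0
```

Lid 2 stopped at the same height. Lid 3.

Call:
jog_arm(dr=[[0, 0, 0], [0, 0, 0], [0, 0, 0], [0, 0, 0], [0, 0, 0], [0, 0, 0], [0, 0, 0], [0, 0, 0], [0, 0, 0], [0, 0, 0]], delta_pos=[[0, 0, 6], [0, 0, 11], [1.4, -3.7, 11], [2.8, -7.5, 11], [4.3, -11.2, 11], [5.7, -15, 11], [7.1, -18.7, 11], [8.5, -22.4, 11], [9, -23.8, 11], [9, -23.8, 11]], gripper=[-1, -1, -1, -1, -1, -1, -1, -1, -1, -1])

```text
time: 12.32
position: [0.4838, 0.2185, 0.0533]
ee_rot: [[-0.353, 0.936, -0.0], [0.936, 0.353, -0.001], [-0.001, -0.0, -1.0]]
contact_force: [0.8, -0.4, -0.3]
gripper_width: 0.0001
grip_force: 0.2
```

Call:
jog_arm(dr=[[0, 0, 0], [0, 0, 0], [0, 0, 0], [0, 0, 0], [0, 0, 0], [0, 0, 0], [0, 0, 0], [0, 0, 0], [0, 0, 0]], delta_pos=[[0.9, -2.5, -1], [1.8, -5, -3], [2.3, -6.1, -5], [2.3, -6.1, -7], [2.3, -6.1, -8.5], [2.3, -6.1, -9.5], [2.3, -6.1, -10.2], [2.3, -6.1, -10.9], [2.3, -6.1, -10.9]], gripper=[-1, -1, -1, -1, -1, -1, -1, -1, -1])

```text
time: 13.07
position: [0.4861, 0.213, 0.0435]
ee_rot: [[-0.354, 0.935, 0.0], [0.935, 0.354, -0.001], [-0.001, -0.0, -1.0]]
contact_force: [-1.0, -1.8, 8.0]
gripper_width: 0.0005
grip_force: 3.7
```

Lid 3 is home. Lid 4, same pattern.

Call:
jog_arm(dr=[[0, 0, 0], [0, 0, 0], [0, 0, 0], [0, 0, 0], [0, 0, 0], [0, 0, 0], [0, 0, 0], [0, 0, 0], [0, 0, 0], [0, 0, 0]], delta_pos=[[0, 0, 6], [0, 0, 11], [1.4, -3.7, 11], [2.8, -7.5, 11], [4.3, -11.2, 11], [5.7, -15, 11], [7.1, -18.7, 11], [8.5, -22.4, 11], [9, -23.8, 11], [9, -23.8, 11]], gripper=[-1, -1, -1, -1, -1, -1, -1, -1, -1, -1])

```text
time: 13.9
position: [0.4952, 0.1887, 0.0534]
ee_rot: [[-0.353, 0.936, 0.0], [0.936, 0.353, -0.001], [-0.001, -0.0, -1.0]]
contact_force: [0.4, -0.5, 0.3]
gripper_width: 0.0004
grip_force: 0.2
```

Call:
jog_arm(dr=[[0, 0, 0], [0, 0, 0], [0, 0, 0], [0, 0, 0], [0, 0, 0], [0, 0, 0], [0, 0, 0], [0, 0, 0], [0, 0, 0]], delta_pos=[[0.9, -2.5, -1], [1.8, -5, -3], [2.3, -6.1, -5], [2.3, -6.1, -7], [2.3, -6.1, -8.5], [2.3, -6.1, -9.5], [2.3, -6.1, -10.2], [2.3, -6.1, -10.9], [2.3, -6.1, -10.9]], gripper=[-1, -1, -1, -1, -1, -1, -1, -1, -1])

```text
time: 14.65
position: [0.4974, 0.1831, 0.0435]
ee_rot: [[-0.354, 0.935, 0.0], [0.935, 0.354, -0.001], [-0.001, -0.0, -1.0]]
contact_force: [-2.3, -1.2, 7.3]
gripper_width: 0.0004
grip_force: 3.4
```

Call:
jog_arm(dr=[[0, 0, 0], [0, 0, 0], [0, 0, 0], [0, 0, 0], [0, 0, 0], [0, 0, 0], [0, 0, 0], [0, 0, 0], [0, 0, 0], [0, 0, 0]], delta_pos=[[0, 0, 6], [0, 0, 11], [1.4, -3.7, 11], [2.8, -7.5, 11], [4.3, -11.2, 11], [5.7, -15, 11], [7.1, -18.7, 11], [8.5, -22.4, 11], [9, -23.8, 11], [9, -23.8, 11]], gripper=[-1, -1, -1, -1, -1, -1, -1, -1, -1, -1])

```text
time: 15.48
position: [0.5063, 0.1587, 0.0534]
ee_rot: [[-0.353, 0.936, -0.0], [0.936, 0.353, -0.001], [-0.001, -0.0, -1.0]]
contact_force: [0.5, -0.4, -0.0]
gripper_width: 0.0002
grip_force: 0.2
```

Call:
jog_arm(dr=[[0, 0, 0], [0, 0, 0], [0, 0, 0], [0, 0, 0], [0, 0, 0], [0, 0, 0], [0, 0, 0], [0, 0, 0], [0, 0, 0]], delta_pos=[[0.9, -2.5, -1], [1.8, -5, -3], [2.3, -6.1, -5], [2.3, -6.1, -7], [2.3, -6.1, -8.5], [2.3, -6.1, -9.5], [2.3, -6.1, -10.3], [2.3, -6.1, -11.1], [2.3, -6.1, -11.1]], gripper=[-1, -1, -1, -1, -1, -1, -1, -1, -1])

```text
time: 16.23
position: [0.5087, 0.1532, 0.0435]
ee_rot: [[-0.354, 0.935, 0.0], [0.935, 0.354, -0.001], [-0.001, -0.0, -1.0]]
contact_force: [-2.9, -1.8, 6.8]
gripper_width: 0.0008
grip_force: 3.6
```

Call:
jog_arm(dr=[[0, 0, 0], [0, 0, 0], [0, 0, 0], [0, 0, 0], [0, 0, 0], [0, 0, 0], [0, 0, 0], [0, 0, 0], [0, 0, 0], [0, 0, 0]], delta_pos=[[0, 0, 6], [0, 0, 11], [1.4, -3.7, 11], [2.8, -7.5, 11], [4.3, -11.2, 11], [5.7, -15, 11], [7.1, -18.7, 11], [8.5, -22.4, 11], [9, -23.8, 11], [9, -23.8, 11]], gripper=[-1, -1, -1, -1, -1, -1, -1, -1, -1, -1])

```text
time: 17.07
position: [0.5177, 0.1288, 0.0533]
ee_rot: [[-0.353, 0.936, -0.0], [0.936, 0.353, -0.001], [-0.001, -0.0, -1.0]]
contact_force: [0.0, -0.8, 0.5]
gripper_width: 0.0003
grip_force: 0.2
```

Call:
jog_arm(dr=[[0, 0, 0], [0, 0, 0], [0, 0, 0], [0, 0, 0], [0, 0, 0], [0, 0, 0], [0, 0, 0], [0, 0, 0], [0, 0, 0]], delta_pos=[[0.9, -2.5, -1], [1.8, -5, -3], [2.3, -6.1, -5], [2.3, -6.1, -7], [2.3, -6.1, -8.5], [2.3, -6.1, -9.5], [2.3, -6.1, -10.3], [2.3, -6.1, -11.1], [2.3, -6.1, -11.1]], gripper=[-1, -1, -1, -1, -1, -1, -1, -1, -1])

```text
time: 17.82
position: [0.52, 0.1233, 0.0435]
ee_rot: [[-0.354, 0.935, 0.0], [0.935, 0.354, -0.001], [-0.001, -0.0, -1.0]]
contact_force: [-2.3, -1.8, 8.0]
gripper_width: 0.0006
grip_force: 3.8
```

All six stop at 43.5 mm. I'll lift straight up, swing clear and look.

Call:
jog_arm(dr=[[0, 0, 0], [0, 0, 0], [0, 0, 0], [0, 0, 0], [0, 0, 0], [0, 0, 0]], delta_pos=[[0, 0, 10], [0, 0, 35], [0, 0, 70], [0, 0, 110], [0, 0, 140], [0, 0, 140]], gripper=[-1, -1, -1, -1, -1, -1])

```text
time: 18.32
position: [0.5249, 0.1244, 0.1907]
ee_rot: [[-0.354, 0.935, 0.015], [0.935, 0.354, 0.002], [-0.004, 0.014, -1.0]]
contact_force: [0.9, 0.3, -0.0]
gripper_width: 0.0003
grip_force: 0.0
```

Call:
jog_arm(dr=[[0, 0, 0], [0, 0, 0], [0, 0, 0], [0, 0, 0], [0, 0, 0], [0, 0, 0], [0, 0, 0], [0, 0, 0], [0, 0, 0], [0, 0, 0]], delta_pos=[[-20, 28, 0], [-40, 56, 0], [-60, 84, 0], [-80, 112, 0], [-100, 140, 0], [-120, 168, 0], [-140, 196, 0], [-160, 224, 0], [-180, 252, 0], [-180, 252, 0]], gripper=[-1, -1, -1, -1, -1, -1, -1, -1, -1, -1])

```text
time: 19.15
position: [0.3355, 0.3793, 0.1818]
ee_rot: [[-0.359, 0.933, -0.003], [0.933, 0.359, 0.002], [0.003, -0.002, -1.0]]
contact_force: [-0.5, 0.2, -0.2]
gripper_width: 0.0006
grip_force: 0.0
```

Call:
jog_arm(dr=[[0, 0, 0], [0, 0, 0], [0, 0, 0], [0, 0, 0], [0, 0, 0]], delta_pos=[[-20, 30, 0], [-40, 60, 0], [-60, 90, 0], [-80, 120, 0], [-80, 120, 0]], gripper=[-1, -1, -1, -1, -1])

```text
time: 19.57
position: [0.2561, 0.4992, 0.1818]
ee_rot: [[-0.358, 0.934, -0.002], [0.934, 0.358, 0.002], [0.003, -0.002, -1.0]]
contact_force: [0.1, -0.8, 0.9]
gripper_width: 0.0007
grip_force: 0.0
```

Run:
```python
from h import *
import cv2
s=manip.sense();print(s["position"],s["contact_force"])
t=cv2.cvtColor(manip.snapshot("top"),cv2.COLOR_RGB2BGR)[145:270,120:250]
b=cv2.cvtColor(manip.snapshot("side"),cv2.COLOR_RGB2BGR)[220:310,205:350]
im=np.zeros((600,800,3),np.uint8); im[:360,:374]=cv2.resize(t,(374,360),interpolation=cv2.INTER_CUBIC); im[:264,375:800]=cv2.resize(b,(425,264),interpolation=cv2.INTER_CUBIC)
im[270:600,380:655]=cv2.resize(b[:,20:95],(275,330),interpolation=cv2.INTER_CUBIC)
cv2.imwrite("pics/m7.png",im)
```

```text
[0.25611068 0.49919487 0.18176387] [ 0.0937202  -0.75393986  0.90782962]
```

View pics/m7.png

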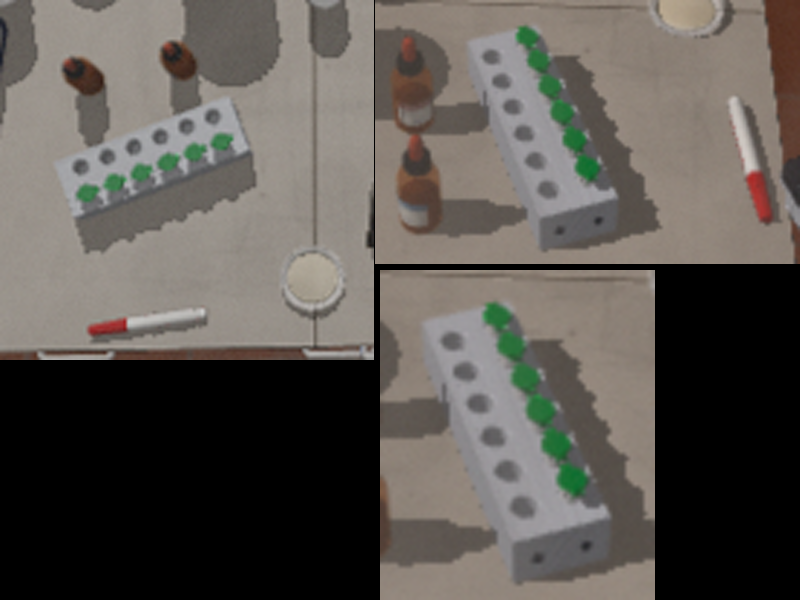

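All six lids lie flat on their tubes: top crop (88,193) to (222,142), side crop (573,480) to (497,316). The block and its neighbours look unmoved, so I'm handing in.

```bash
python3 -c "
from station import manip
print(manip.job_done())"
```

```text
the job is handed in; nothing more can be done
None
```

All six lids are shut, pressed in order from tube 1 to tube 6 with about 7–10 N each; the final pictures show them flat on their tubes with the block and its neighbours apparently unmoved, and the job is handed in at about 20 s.

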